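Take the pile of canister lids apart and close each canister with its own lid

TASK

The four storage canisters have been washed and their wooden lids are piled on the worktop. Take the pile apart lid by lid and close every canister with the lid of its own size, knob up and fully home, so that the flange lies flat on the rim all round. Do not let a lid tip over, leave the canisters standing where they are, and do not disturb the mug or the salt shaker.

Things in the scene. Friction and masses are not known exactly. Their poses are not given: they have to be found in the camera images.
- lid_72_mid (a point): the smallest of 4 round wooden lids, top of the pile: flange 74 mm across, 6 thick; under it a hollow tapered plug 18 deep, 55 mm across at its top, 44 at its foot; on top a round grip knob 24 mm across, 16 high. Point: on the axis, half-way up (20 mm above the plug's foot, 4 below the flange's top face, 12 below mid-knob); z up. In the pile each plug stands over the knob below, 24 mm higher.
- lid_90_mid (a point): the second smallest of 4 round wooden lids, third from below in the pile: flange 92 mm across, 6 thick; under it a hollow tapered plug 18 deep, 73 mm across at its top, 62 at its foot; on top a round grip knob 24 mm across, 16 high. Point: on the axis, half-way up (20 mm above the plug's foot, 4 below the flange's top face, 12 below mid-knob); z up. 
- lid_108_mid (a point): the second largest of 4 round wooden lids, second from below in the pile: flange 110 mm across, 6 thick; under it a hollow tapered plug 18 deep, 91 mm across at its top, 80 at its foot; on top a round grip knob 24 mm across, 16 high. Point: on the axis, half-way up (20 mm above the plug's foot, 4 below the flange's top face, 12 below mid-knob); z up. 
- lid_126_mid (a point): the largest of 4 round wooden lids, lowest in the pile: flange 128 mm across, 6 thick; under it a hollow tapered plug 18 deep, 109 mm across at its top, 98 at its foot; on top a round grip knob 24 mm across, 16 high. Point: on the axis, half-way up (20 mm above the plug's foot, 4 below the flange's top face, 12 below mid-knob); z up. Its plug's foot stands on the worktop.
- canister_72: the smallest of four open, empty, round white ceramic canisters: 72 mm across outside, 76 mm high, walls 5 mm, mouth 62 mm across. Origin: centre of its underside, z up. It stands loose. With its own lid fully home, the flange rests on the rim all round and the lid's point is 78 mm above this origin.
- canister_90: the second smallest of four open, empty, round white ceramic canisters: 90 mm across outside, 88 mm high, walls 5 mm, mouth 80 mm across. Origin: centre of its underside, z up. It stands loose. With its own lid fully home, the flange rests on the rim all round and the lid's point is 90 mm above this origin.
- canister_108: the second largest of four open, empty, round white ceramic canisters: 108 mm across outside, 100 mm high, walls 5 mm, mouth 98 mm across. Origin: centre of its underside, z up. It stands loose. With its own lid fully home, the flange rests on the rim all round and the lid's point is 102 mm above this origin.
- canister_126: the largest of four open, empty, round white ceramic canisters: 126 mm across outside, 112 mm high, walls 5 mm, mouth 116 mm across. Origin: centre of its underside, z up. It stands loose. With its own lid fully home, the flange rests on the rim all round and the lid's point is 114 mm above this origin.
- mug_a: bystander: white mug with a handle, 92 mm across, 95 mm high; origin at the middle of its underside. Not part of the job.
- salt_shaker: bystander: salt shaker, 44 mm across, 90 mm high; origin at the centre of its underside. Not part of the job.
Mind the look-alikes: they are no part of the job. Leave any pink look-alike of the part that bears lid_72_mid alone. Leave any green look-alike of the part that bears lid_90_mid alone.

How it is judged:
By the outcome, as a careful person would: the job done as asked, in the order asked, and still so for the second after the job is handed in, with the robot touching nothing.
It also fails if it takes over 106 s, if anything falls off the work surface, if the arm or the gripper's body presses on something with over 40 N, if the wrist force passes 120 N, or if a joint passes its speed limit or range.

ROBOT

A 6-joint arm with a two-finger parallel gripper is mounted at the origin on a cart in front of the work surface, level with it; the furniture and walls round the work are solid. World frame = base frame: x ahead of the robot, y to its left, z up, the work surface at z = 0. Lengths are in m, angles in rad, forces in N, time in s.
With the tool pointing down it reaches from about 0.325 to 0.9 m from the base axis. Payload 3.5 kg.
Tool frame: the origin (TCP) lies at the very end of the fingers, on their centre line; the grasp point (between the pads) lies 19 mm behind it; z points along the fingers, y is the line along which they close (so a half turn about z gives the same grasp; the last joint's range is limited). The gripper opens to 85 mm and grips with 20 to 120 N. Pads are 22 mm wide; open, the fingers measure 114 mm over their backs; the gripper's body (76 mm by 85 mm) begins 54 mm behind the grasp point. The pads swing forward as they close: fully open they stand 13 mm farther back than shut.
Start: joints at [-1.226, 0.276, -0.026, 1.268, 0, 1.467], TCP at [0.271, -0.563, 0.231] pointing down, gripper open.
Joint ranges: [-3.12, 3.12], [-0.85, 1.88], [-1.08, 1.24], [-1.95, 2.15], [-1.57, 1.53], [-3.14, 3.14]. Speed limits (rad/s): [2.57, 2.57, 3.14, 3.14, 3.14, 3.14].

INTERFACE

Orientations are given as a unit quaternion [w, x, y, z].
In Python, from cell import manip gives the robot as it stands.
- The arm moves only by the tool apply_moves, never from a script. Its argument "series" is a list of rows, each a list of 7 numbers: the shift along the tool's x, y, z in mm, then the turn, a rotation vector about the tool's x, y, z in degrees, then the finger opening in mm, from 0 to 85.4. In form: [[dx, dy, dz, rx, ry, rz, gripper], ...]. A call has 1 to 12 rows; each row is the pose to reach, as a shift and turn from the pose commanded when the call began, along the tool's axes at that moment; what a row does not reach only later rows make up. A row lasts 1/10 s, in which the tool goes at most 50 mm and 8.59 degrees, less where a joint would pass 70% of its speed; a pose out of reach is approached as far as the arm can. A call with a gripper value outside its range is refused whole. The fingers move at their own pace and stop on an object; "newtons" is the grip in N (left out, the last holds). Time passes only in rows, so rows that repeat a pose let the fingers close. It gives the time, the measured TCP pose, the force, the opening and the grip force at its end, in the units of the state.
- manip.get_obs(): the state, without advancing time (a new reading comes with each control period).
- manip.grab_frame(name): name is "scene" or "top" or "wrist"; returns a dict with "color" (480x640x3 uint8, blue, green, red), "K" (3x3 intrinsics, pixels), "world_from_camera" (4x4, takes a point from camera to world coordinates). Camera axes: x right, y down, z forward; pixel columns grow to the right and rows downward; lengths in m; the calibration is good to about 2 mm. A picture is of the moment at which its call begins. There is no depth.
- manip.close_job(): hands the job in; it is judged then, once.
The state is a dict: "clock": time; "qpos": joint angles; "qvel": joint speeds; "joint_efforts": joint torques, N m; "ee_pos": TCP position; "tool_rot": TCP orientation; "contact_force": force on the tool from outside, world axes, zero at the start; "ft_torque": the same for the moment, N m; "gripper_width": finger opening in m; "grip_force": force on a finger pad.
Only numpy, scipy, OpenCV 4.12 (cv2) and the standard library are available. Lean on these libraries where they do the work, as an engineer would, in place of code of your own. Each camera call takes 0.05 s, during which the arm holds its last target. There are 200 camera calls.

## Working session

There is one attempt and no reset: what is moved stays moved. The work goes in short steps, Python scripts to look and compute and a tool call to move; the robot and the scene stay as the last step left them, time stands still between calls to the robot, and variables do not carry over. Pictures are saved under pics/ and viewed, at most 14 in all, crops included, and the job is handed in when it is done.

Besides the shell and the picture viewer there is one more tool, called after "Emit:" in YAML: its name, and indented under it one key for each argument. apply_moves: Moves the arm, as the interface text tells. Its arguments: {"type":"object","properties":{"series":{"type":"array"},"newtons":{"type":"number"}},"required":["series"]}

```bash
ls; mkdir -p pics
python3 - <<'E'
from cell import manip
import cv2, numpy as np
o=manip.get_obs(); print(o)
for n in("scene","top"):
    f=manip.grab_frame(n); cv2.imwrite(f"pics/{n}0.png",f["color"]); print(n,f["K"].tolist(),np.round(f["world_from_camera"],4).tolist())
E
```

```text
pics
{'clock': 0.0, 'qpos': array([-1.22641081e+00,  2.77120915e-01, -2.78742118e-02,  1.26799507e+00,
       -3.47236649e-05,  1.46740836e+00]), 'qvel': array([ 0.00013231,  0.00099004, -0.00102756, -0.00193105, -0.00051996,
        0.00086502]), 'joint_efforts': array([ 6.66362121e-04, -4.45508838e+01,  2.95201939e+01,  1.62819761e-02,
       -1.66037603e-04, -2.75269045e-06]), 'ee_pos': array([ 0.27032627, -0.56265799,  0.23017034]), 'tool_rot': array([-1.08689569e-03,  9.75041287e-01,  2.22020910e-01, -1.49095828e-04]), 'contact_force': array([-0.73954222, -0.53182579, -0.37212878]), 'ft_torque': array([-0.0472098 ,  0.04201028, -0.02792749]), 'grip_force': 0.0, 'gripper_width': 0.0851468447935461}
scene [[507.2992570121966, 0.0, 312.9315826599865], [0.0, 507.2992570121966, 240.84425809799822], [0.0, 0.0, 1.0]] [[-0.6057, -0.441, 0.6623, -0.2804], [-0.7956, 0.3263, -0.5104, 0.7077], [0.009, -0.8361, -0.5485, 0.7797], [0.0, 0.0, 0.0, 1.0]]
top [[516.2320036794854, 0.0, 323.76778731743207], [0.0, 516.2320036794854, 239.36897401506369], [0.0, 0.0, 1.0]] [[0.0218, -0.9873, 0.1574, 0.3195], [-0.9997, -0.0236, -0.0098, 0.0786], [0.0134, -0.1571, -0.9875, 1.4465], [0.0, 0.0, 0.0, 1.0]]
```

View pics/scene0.png

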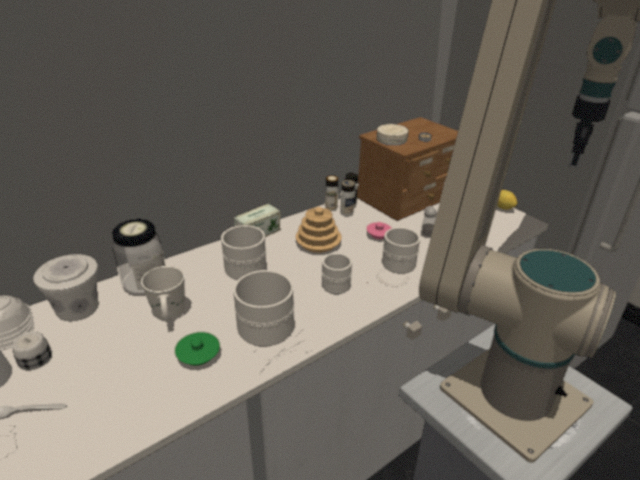

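View pics/top0.png

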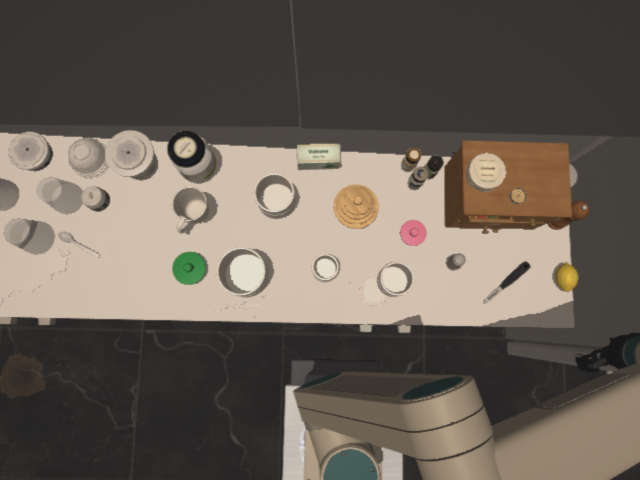

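The scene shows the orange lid pile at top-view pixel (357,205). The canisters sit at (243,272) for 126, (275,197) for 108, (396,279) for 90 and (325,267) for 72. Two look-alike lids lie at (413,233), pink, and (189,268), green. The mug is at (190,208) and the shaker at (457,260).

```bash
cat > h.py <<'E'
from cell import manip
import cv2, numpy as np
from scipy.spatial.transform import Rotation as R
def ray(f,uv,z):
    T=f["world_from_camera"]; d=T[:3,:3]@np.linalg.inv(f["K"])@np.array([*uv,1.]); return T[:3,3]+d*(z-T[2,3])/d[2]
def proj(f,p):
    T=f["world_from_camera"]; q=f["K"]@(T[:3,:3].T@(np.asarray(p)-T[:3,3])); return q[:2]/q[2]
def tool():
    o=manip.get_obs(); q=o["tool_rot"]; return o["ee_pos"],R.from_quat([q[1],q[2],q[3],q[0]]),o
def go(target,yaw=None):
    p,r,o=tool(); d=r.inv().apply(np.asarray(target)-p)*1000
    return np.round(d,1), np.round(p,4)
E
python3 - <<'E'
from h import *
t=manip.grab_frame("top"); w=manip.grab_frame("wrist")
for n,uv,z in [("126",(243,272),.112),("108",(275,197),.1),("90",(396,279),.088),("72",(325.5,267),.076),("pile",(357.5,201),.112)]: 
    p=ray(t,uv,z); print(n,p.round(3),np.hypot(*p[:2]).round(3))
p,r,o=tool(); T=w["world_from_camera"]
print("cam in tool",r.inv().apply(T[:3,3]-p).round(4),(r.inv().as_matrix()@T[:3,:3]).round(3).tolist(),w["K"].tolist())
print(r.as_matrix().round(3))
# orange pile mask in top
hsv=cv2.cvtColor(t["color"],cv2.COLOR_BGR2HSV); m=cv2.inRange(hsv,(8,90,80),(25,255,255))
n,l,s,c=cv2.connectedComponentsWithStats(m); print([(s[i].tolist(),c[i].round(1)) for i in range(1,n) if s[i,4]>150])
cv2.imwrite("pics/topcrop.png",cv2.resize(t["color"][150:330,220:430],None,fx=3.3,fy=3.3,interpolation=cv2.INTER_CUBIC))
E
```

```text
126 [0.442 0.272 0.112] 0.519
108 [0.646 0.198 0.1  ] 0.675
90 [ 0.435 -0.128  0.088] 0.453
72 [0.463 0.059 0.076] 0.467
pile [ 0.637 -0.022  0.112] 0.638
cam in tool [ 0.0815 -0.0004 -0.1421] [[-0.0, -0.949, -0.315], [1.0, -0.0, 0.0], [-0.0, -0.315, 0.949]] [[422.1462329537027, 0.0, 321.5020358440674], [0.0, 422.1462329537027, 242.6841071986145], [0.0, 0.0, 1.0]]
[[ 0.901  0.433 -0.001]
 [ 0.433 -0.901  0.001]
 [ 0.    -0.001 -1.   ]]
[([446, 140, 143, 93, 8106], array([520.8, 186.2])), ([334, 185, 45, 44, 1544], array([355.7, 206.2])), ([555, 263, 24, 29, 513], array([566.6, 276.9]))]
```

View pics/topcrop.png

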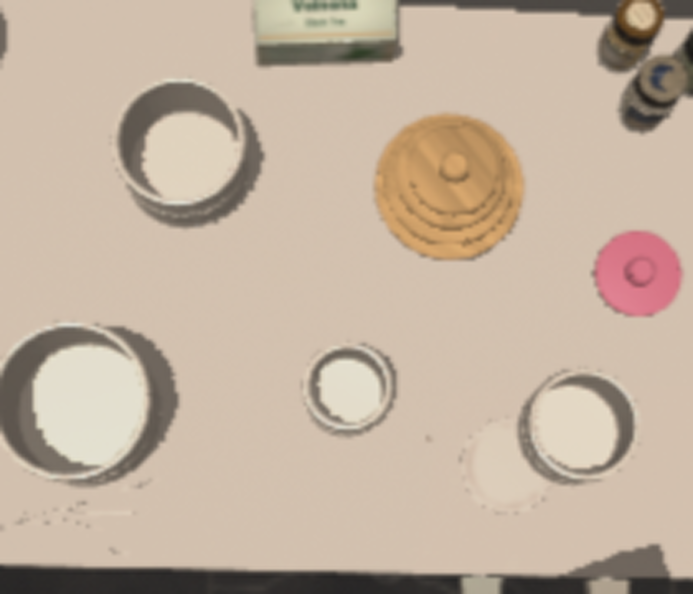

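The crop shows the pile's knob at full-frame pixel (357.6,200.6). The rims are centred at about (242,272), (275,194), (396,279) and (326,268), and their widths match 126, 108, 90 and 72. The natural-wood pile at (357,205) is the one meant. The pink lid (413,233) and green lid (189,268) are the look-alikes, so I'll leave both alone. Next I'll move above the pile, levelling the yaw to the world axes.

Emit:
apply_moves:
  series:
    - [564,-328,-15,0,0,25.6,60]
    - [564,-328,-15,0,0,25.6,60]
    - [564,-328,-15,0,0,25.6,60]
    - [564,-328,-15,0,0,25.6,60]
    - [564,-328,-15,0,0,25.6,60]
    - [564,-328,-15,0,0,25.6,60]
    - [564,-328,-15,0,0,25.6,60]
    - [564,-328,-15,0,0,25.6,60]
    - [564,-328,-15,0,0,25.6,60]
    - [564,-328,-15,0,0,25.6,60]
    - [564,-328,-15,0,0,25.6,60]
    - [564,-328,-15,0,0,25.6,60]
  newtons: 40

```text
clock: 1.4
ee_pos: [0.6067, -0.0672, 0.245]
tool_rot: [0.0, 1.0, 0.001, -0.0]
contact_force: [0.2, -0.1, 0.1]
gripper_width: 0.06
grip_force: 0.0
```

Emit:
apply_moves:
  series:
    - [30,-45,10,0,0,0,50]
    - [30,-45,10,0,0,0,50]
    - [30,-45,10,0,0,0,50]
    - [30,-45,10,0,0,0,50]

```text
clock: 1.8
ee_pos: [0.6353, -0.0248, 0.2348]
tool_rot: [0.0, 1.0, 0.0, -0.001]
contact_force: [-0.2, 0.1, -0.2]
gripper_width: 0.05
grip_force: 0.0
```

Run:
```python
from h import *
f=manip.grab_frame("wrist"); cv2.imwrite("pics/w1.png",f["color"]); p,r,o=tool(); print(p,r.as_matrix().round(3).tolist(),o["qpos"].round(2))
m=cv2.inRange(cv2.cvtColor(f["color"],cv2.COLOR_BGR2HSV),(8,90,60),(25,255,255))
n,l,s,c=cv2.connectedComponentsWithStats(m); print([(s[i].tolist(),c[i].round(1)) for i in range(1,n) if s[i,4]>300])
print(proj(f,[.637,-.022,.112]),proj(f,p))
```

```text
[ 0.63527751 -0.02527485  0.23511057] [[1.0, -0.0, -0.001], [-0.0, -1.0, -0.0], [-0.001, 0.0, -1.0]] [-0.14  0.29  0.    1.28 -0.    3.  ]
[([519, 0, 30, 41, 523], array([530.6,  20.6])), ([551, 0, 66, 32, 1034], array([580.4,  15.4])), ([75, 21, 168, 15, 558], array([158.5,  28.2])), ([566, 57, 66, 69, 2027], array([600.7,  90.7])), ([247, 110, 150, 152, 17534], array([321.6, 185. ]))]
[317.59829654 230.20869274] [323.67531921 327.99757131]
```

View pics/w1.png

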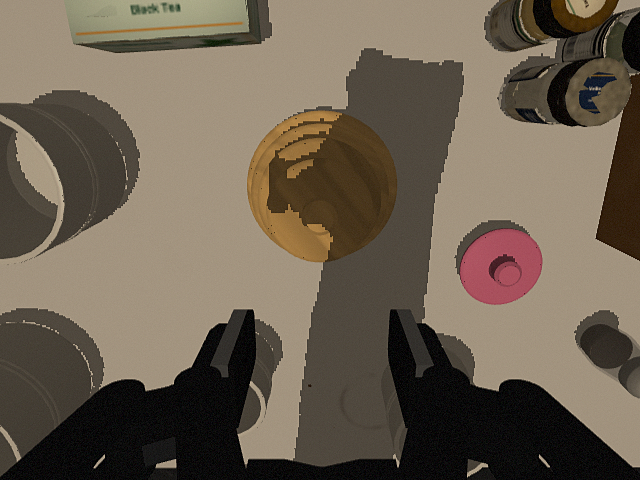

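The wrist view shows the pile's flanges centred near (322,186), the top knob near (321,214), and the pink lid at (501,266). The last joint is close to its range limit, so I'll yaw by 90°, which makes tool x equal world +y and tool y equal world +x, and look again.

Emit:
apply_moves:
  series:
    - [10,-3,15,0,0,-90,50]
    - [10,-3,15,0,0,-90,50]
    - [10,-3,15,0,0,-90,50]
    - [10,-3,15,0,0,-90,50]
    - [10,-3,15,0,0,-90,50]
    - [10,-3,15,0,0,-90,50]
    - [10,-3,15,0,0,-90,50]
    - [10,-3,15,0,0,-90,50]
    - [10,-3,15,0,0,-90,50]
    - [10,-3,15,0,0,-90,50]
    - [10,-3,15,0,0,-90,50]
    - [10,-3,15,0,0,-90,50]

```text
clock: 3.05
ee_pos: [0.6454, -0.023, 0.2206]
tool_rot: [0.0, 0.708, 0.706, 0.0]
contact_force: [-0.4, -0.0, -0.8]
gripper_width: 0.0498
grip_force: 0.0
```

Run:
```python
from h import *
f=manip.grab_frame("wrist"); p,r,o=tool(); print(p,r.as_matrix().round(3).tolist(),o["qpos"].round(2))
a,b=[max(0,int(v)) for v in proj(f,[.64,-.022,.1])]; print(a,b)
x0=max(0,a-110);y0=max(0,b-110); print(x0,y0)
cv2.imwrite("pics/w2.png",cv2.resize(f["color"][y0:y0+200,x0:x0+220],None,fx=3,fy=3))
```

```text
[ 0.64546203 -0.02271564  0.22054055] [[0.003, 1.0, 0.0], [1.0, -0.003, -0.0], [-0.0, 0.0, -1.0]] [-0.14  0.32  0.01  1.26 -0.    1.44]
312 232
202 122
```

View pics/w2.png

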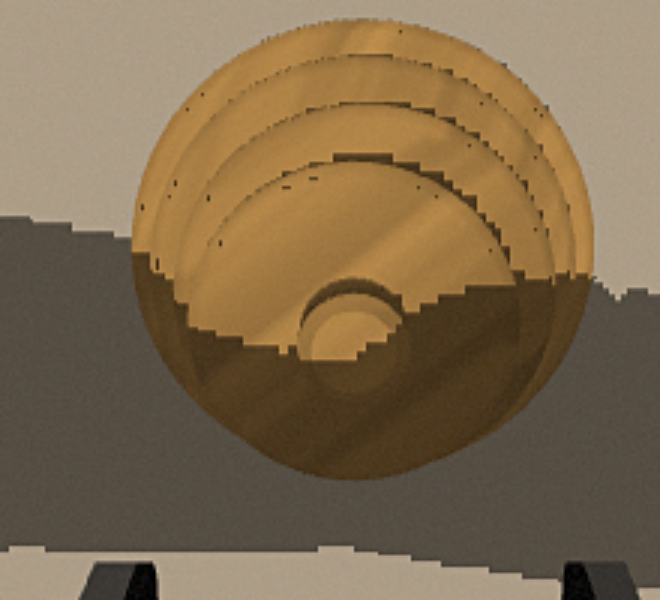

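Run:
```python
from h import *
f=manip.grab_frame("wrist")
for uv,z in [((320,236.7),.112),((319.5,228.7),.095),((202+352/3,122+160/3),.096),((202+352/3,122+480/3),.096),((202+185/3,230),.096),((202+520/3,230),.096),((202+363/3,122+18/3),.024),((202+132/3,200),.024),((202+594/3,200),.024)]:
    print(z,ray(f,uv,z).round(4))
t=manip.grab_frame("top"); print(ray(t,(357.6,200.6),.112))
for n,uv,z in [("126",(242.2,271.8),.112),("108",(274.8,193.6),.1),("90",(395.5,278.8),.088),("72",(326,267.6),.076)]: print(n,ray(t,uv,z).round(3))
```

```text
0.112 [ 0.6448 -0.0208  0.112 ]
0.095 [ 0.6444 -0.0207  0.095 ]
0.096 [0.6445 0.0148 0.096 ]
0.096 [ 0.6441 -0.0586  0.096 ]
0.096 [ 0.6076 -0.0211  0.096 ]
0.096 [ 0.6813 -0.0214  0.096 ]
0.024 [0.6472 0.0397 0.024 ]
0.024 [ 0.5841 -0.0171  0.024 ]
0.024 [ 0.7101 -0.0175  0.024 ]
[ 0.63841698 -0.02215718  0.112     ]
126 [0.442 0.274 0.112]
108 [0.655 0.199 0.1  ]
90 [ 0.435 -0.126  0.088]
72 [0.462 0.057 0.076]
```

Emit:
apply_moves:
  series:
    - [1,-1,40,0,0,0,45]
    - [1,-1,80,0,0,0,45]
    - [1,-1,105,0,0,0,45]
    - [1,-1,121,0,0,0,45]
    - [1,-1,121,0,0,0,45]
    - [1,-1,121,0,0,0,15]
    - [1,-1,121,0,0,0,15]
    - [1,-1,121,0,0,0,15]
    - [1,-1,121,0,0,0,15]
    - [1,-1,121,0,0,0,15]
  newtons: 40

```text
clock: 4.2
ee_pos: [0.646, -0.0203, 0.1002]
tool_rot: [0.001, 0.707, 0.707, 0.001]
contact_force: [0.5, 0.2, 1.3]
gripper_width: 0.0219
grip_force: 39.3
```

Emit:
apply_moves:
  series:
    - [0,0,-10,0,0,0,15]
    - [0,0,-25,0,0,0,15]
    - [0,0,-45,0,0,0,15]
    - [0,0,-80,0,0,0,15]
    - [0,-20,-100,0,0,0,15]
    - [0,-60,-100,0,0,0,15]
    - [0,-100,-100,0,0,0,15]
    - [0,-140,-100,0,0,0,15]
    - [0,-170,-100,0,0,0,15]
    - [0,-181,-100,0,0,0,15]
    - [0,-181,-100,0,0,0,15]

```text
clock: 5.3
ee_pos: [0.4633, -0.0203, 0.2001]
tool_rot: [0.001, 0.707, 0.707, 0.0]
contact_force: [0.9, 0.1, -0.0]
gripper_width: 0.0219
grip_force: 39.3
```

Run:
```python
from h import *
f=manip.grab_frame("wrist"); p,r,o=tool(); print(p,r.as_matrix().round(3).tolist(),o["gripper_width"],proj(f,[.465,.057,.076]))
cv2.imwrite("pics/w3.png",f["color"])
```

```text
[ 0.46491304 -0.02052847  0.20020607] [[-0.001, 1.0, 0.003], [1.0, 0.001, -0.0], [-0.0, 0.003, -1.0]] 0.021353914498367103 [323.67852261 109.42266022]
```

View pics/w3.png

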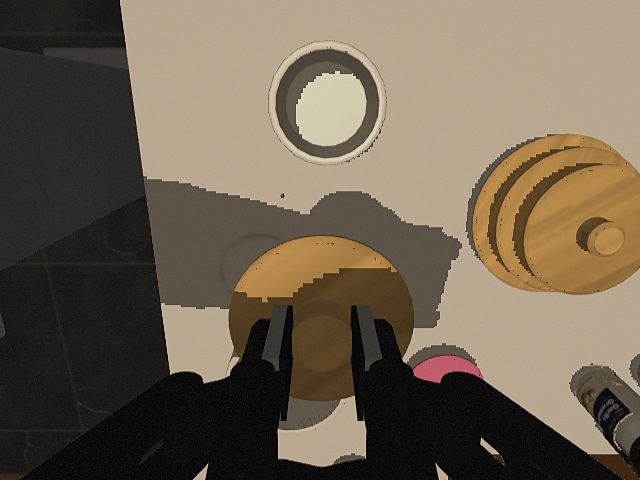

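The wrist view shows canister 72's rim centred near (327.5,102.5) and the held lid level at about (321,318), with the remaining pile at the right.

```bash
cat >> h.py <<'E'
def rim(f,guess,z,D,d):
    """pale rim ring near guess: ellipse-fit its outer contour, return centre and diameters"""
    c=proj(f,[*guess,z]); T=f["world_from_camera"]; rad=f["K"][0,0]*D/2/(T[2,3]-z)
    hsv=cv2.cvtColor(f["color"],cv2.COLOR_BGR2HSV); g=hsv[...,2]
    m=((hsv[...,1]<32)&(g>170)).astype(np.uint8)
    yy,xx=np.mgrid[:480,:640]; m[np.hypot(xx-c[0],yy-c[1])>1.45*rad]=0
    n,l,s,_=cv2.connectedComponentsWithStats(m); out=[]
    for i in range(1,n):
        if s[i,2]>1.5*rad:
            k=cv2.findContours((l==i).astype(np.uint8),cv2.RETR_EXTERNAL,cv2.CHAIN_APPROX_NONE)[0]
            e=cv2.fitEllipse(cv2.convexHull(max(k,key=len))); u,v=e[0]
            x,y,w,h=s[i,:4]
            out.append((np.round(e[0],1),ray(f,e[0],z).round(4),"ext",np.round([ray(f,(x+w,v),z)-ray(f,(x,v),z),ray(f,(u,y+h),z)-ray(f,(u,y),z)],4)[:,:2].tolist()))
    return c.round(1),rad.round(1),out
E
python3 - <<'E'
from h import *
f=manip.grab_frame("wrist")
z=.076
print([ray(f,uv,z).round(4)[:2] for uv in[(327.5,102.5),(268,102),(387,102),(327,40),(327,165)]])
z=.196
print([ray(f,uv,z).round(4)[:2] for uv in[(321.5,318),(229,318),(414,318),(321,235),(321,402)]])
hsv=cv2.cvtColor(f["color"],cv2.COLOR_BGR2HSV); print(hsv[102,266:290].tolist())
print(rim(f,(.465,.057),.076,.072,.062))
E
```

```text
[array([0.469 , 0.0607]), array([0.4334, 0.061 ]), array([0.5047, 0.061 ]), array([0.4686, 0.0947]), array([0.4689, 0.0235])]
[array([ 0.4651, -0.0186]), array([ 0.4291, -0.0185]), array([ 0.501 , -0.0187]), array([0.4649, 0.0152]), array([ 0.4649, -0.058 ])]
[[18, 56, 197], [19, 57, 207], [18, 57, 212], [19, 55, 207], [19, 57, 212], [18, 58, 202], [19, 55, 171], [18, 67, 65], [19, 57, 72], [14, 57, 76], [21, 56, 78], [15, 48, 74], [13, 58, 79], [23, 52, 79], [16, 52, 73], [16, 54, 71], [17, 56, 73], [18, 66, 85], [16, 56, 96], [18, 52, 98], [18, 47, 97], [19, 55, 98], [21, 55, 93], [17, 47, 98]]
(array([320.8, 109. ]), np.float64(57.0), [])
```

Emit:
apply_moves:
  series:
    - [40,4,0,0,0,0,15]
    - [80,4,0,0,0,0,15]
    - [80,4,40,0,0,0,15]
    - [80,4,70,0,0,0,15]
    - [80,4,85,0,0,0,15]
    - [80,4,95,0,0,0,15]
    - [80,4,103,0,0,0,15]
    - [80,4,108,0,0,0,15]
    - [80,4,111,0,0,0,15]
    - [80,4,113,0,0,0,15]
    - [80,4,113,0,0,0,15]

```text
clock: 6.5
ee_pos: [0.4688, 0.0596, 0.0872]
tool_rot: [0.001, 0.707, 0.707, 0.001]
contact_force: [-1.5, -0.9, 2.1]
gripper_width: 0.0216
grip_force: 39.5
```

Emit:
apply_moves:
  series:
    - [0,0,1.5,0,0,0,15]
    - [0,0,1.5,0,0,0,45]
    - [0,0,1.5,0,0,0,45]
    - [0,0,0,0,0,0,45]
    - [0,0,-15,0,0,0,45]
    - [0,0,-50,0,0,0,45]
    - [-20,0,-80,0,0,0,45]
    - [-60,0,-105,0,0,0,45]
    - [-60,0,-105,0,0,0,45]

```text
clock: 7.4
ee_pos: [0.4713, -0.0037, 0.1952]
tool_rot: [0.004, 0.708, 0.706, 0.002]
contact_force: [0.0, -0.3, 0.1]
gripper_width: 0.0449
grip_force: 0.0
```

Run:
```python
from h import *
f=manip.grab_frame("wrist"); p,r,o=tool(); print(p,o["contact_force"],proj(f,[.469,.059,.082]))
cv2.imwrite("pics/w4.png",f["color"])
m=cv2.inRange(cv2.cvtColor(f["color"],cv2.COLOR_BGR2HSV),(8,90,30),(25,255,255))
n,l,s,c=cv2.connectedComponentsWithStats(m); print([(s[i].tolist(),c[i].round(1)) for i in range(1,n) if s[i,4]>500])
```

```text
[ 0.46977837 -0.00199407  0.19314548] [0.35238539 0.4756559  0.03391748] [315.12541606 135.37686969]
[([253, 72, 125, 128, 12524], array([314.8, 135.5])), ([459, 156, 181, 161, 23031], array([551. , 238.1]))]
```

View pics/w4.png

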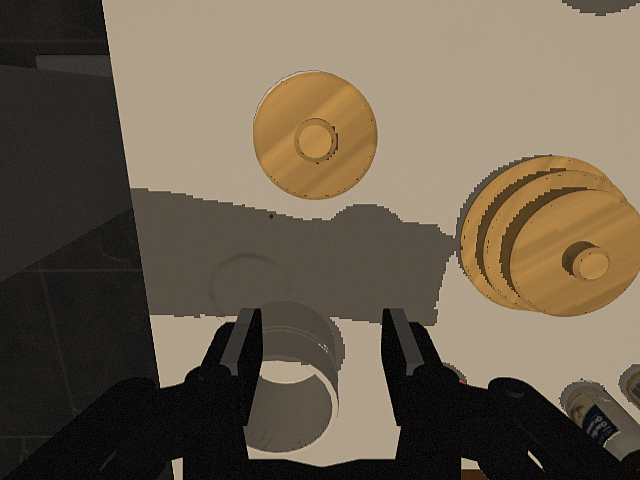

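Lid 72 is centred at (315,135), exactly where the seated lid is predicted, and its flange is level. The next pile knob is at (593,265). I'll check that against the expected centre.

Run:
```python
from h import *
f=manip.grab_frame("wrist"); p,r,o=tool()
k=ray(f,(593,265),.088); print(k.round(4),p.round(4),r.as_matrix().round(3).tolist())
for t in ([.6455,-.022,.2],[.6455,-.022,.076]): print(go(t))
print([ray(f,uv,.072).round(4)[:2] for uv in[(509,258),(578,317),(580,190)]])
```

```text
[ 0.6418 -0.0185  0.088 ] [ 0.4684 -0.0009  0.1915] [[0.001, 1.0, 0.001], [1.0, -0.001, 0.0], [0.0, 0.001, -1.0]]
(array([-20.9, 177.2,  -8.2]), array([ 0.4684, -0.0009,  0.1915]))
(array([-21. , 177. , 115.8]), array([ 0.4684, -0.0009,  0.1915]))
[array([ 0.5957, -0.0196]), array([ 0.6503, -0.064 ]), array([0.6344, 0.0262])]
```

Emit:
apply_moves:
  series:
    - [-19,50,-8,0,0,0,45]
    - [-19,100,-8,0,0,0,45]
    - [-19,140,-8,0,0,0,45]
    - [-19,165,0,0,0,0,45]
    - [-19,175,30,0,0,0,45]
    - [-19,175,70,0,0,0,45]
    - [-19,175,100,0,0,0,45]
    - [-19,175,115,0,0,0,45]
    - [-19,175,115,0,0,0,45]
    - [-19,175,115,0,0,0,15]
    - [-19,175,115,0,0,0,15]
    - [-19,175,115,0,0,0,15]

```text
clock: 8.7
ee_pos: [0.6442, -0.0193, 0.0779]
tool_rot: [0.001, 0.707, 0.707, 0.001]
contact_force: [-0.5, 0.0, -0.9]
gripper_width: 0.0213
grip_force: 39.1
```

Emit:
apply_moves:
  series:
    - [0,0,0,0,0,0,15]
    - [0,0,0,0,0,0,15]

```text
clock: 8.9
ee_pos: [0.6439, -0.0194, 0.0773]
tool_rot: [0.001, 0.707, 0.707, 0.001]
contact_force: [1.3, 0.7, 1.1]
gripper_width: 0.0215
grip_force: 39.4
```

Emit:
apply_moves:
  series:
    - [0,0,-10,0,0,0,15]
    - [0,0,-25,0,0,0,15]
    - [0,0,-50,0,0,0,15]
    - [0,0,-90,0,0,0,15]
    - [-15,-15,-123,0,0,0,15]
    - [-45,-50,-123,0,0,0,15]
    - [-80,-85,-123,0,0,0,15]
    - [-110,-120,-123,0,0,0,15]
    - [-145,-155,-123,0,0,0,15]
    - [-175,-190,-123,0,0,0,15]
    - [-186,-202,-123,0,0,0,15]
    - [-186,-202,-123,0,0,0,15]

```text
clock: 10.1
ee_pos: [0.4396, -0.2068, 0.2004]
tool_rot: [0.001, 0.708, 0.706, -0.0]
contact_force: [-0.1, -0.1, -0.5]
gripper_width: 0.0218
grip_force: 39.4
```

Emit:
apply_moves:
  series:
    - [0,0,0,0,0,0,15]
    - [0,0,0,0,0,0,15]

```text
clock: 10.3
ee_pos: [0.442, -0.205, 0.1997]
tool_rot: [0.001, 0.706, 0.708, 0.0]
contact_force: [0.7, 0.5, -1.0]
gripper_width: 0.0217
grip_force: 39.4
```

Run:
```python
from h import *
f=manip.grab_frame("wrist"); p,r,o=tool(); print(p,r.as_matrix().round(3).tolist(),o["gripper_width"],proj(f,[.442,-.124,.088]))
cv2.imwrite("pics/w5.png",f["color"])
hsv=cv2.cvtColor(f["color"],cv2.COLOR_BGR2HSV); u,v=proj(f,[.442,-.124,.088]).astype(int); print(hsv[v,u-85:u-40,2].tolist(),hsv[v,u+40:u+85,2].tolist())
```

```text
[ 0.44202762 -0.20489528  0.19949993] [[-0.002, 1.0, 0.001], [1.0, 0.002, -0.0], [-0.0, 0.001, -1.0]] 0.021598409803668058 [321.05792175 102.90907588]
[112, 110, 100, 135, 230, 236, 240, 238, 240, 242, 237, 213, 75, 91, 94, 97, 99, 97, 96, 95, 96, 95, 94, 93, 95, 95, 96, 98, 96, 92, 101, 122, 124, 123, 122, 119, 122, 125, 119, 124, 120, 122, 120, 121, 118] [239, 239, 240, 241, 240, 240, 245, 253, 100, 100, 110, 106, 105, 106, 105, 106, 105, 107, 105, 109, 104, 107, 104, 95, 159, 251, 244, 241, 238, 231, 225, 228, 136, 229, 224, 224, 223, 222, 223, 222, 222, 222, 224, 222, 222]
```

View pics/w5.png

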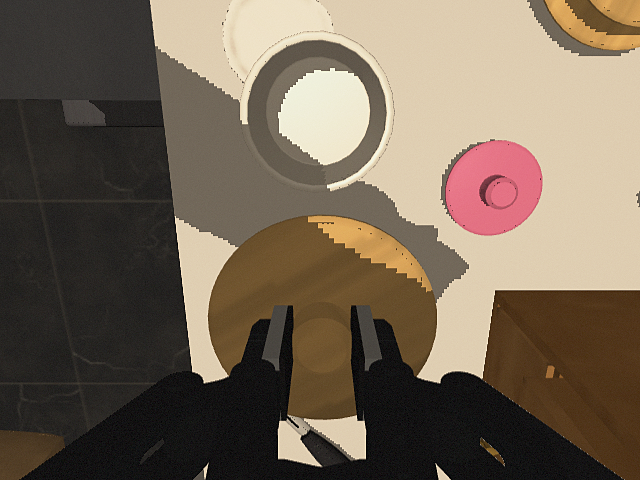

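The rim of canister 90 spans x 240–393 and y 30–191. The held lid spans x 208–437 and y 215–419.

Run:
```python
from h import *
f=manip.grab_frame("wrist"); p,r,o=tool(); print(p.round(4))
z=.088; print([ray(f,uv,z).round(4)[:2] for uv in[(240.5,110),(393.5,110),(317,30.5),(317,191)]])
z=.193; print([ray(f,uv,z).round(4)[:2] for uv in[(208,317),(437,317),(322,215),(322,419)]])
```

```text
[ 0.442  -0.2048  0.1993]
[array([ 0.3958, -0.1278]), array([ 0.4835, -0.1276]), array([ 0.4397, -0.0865]), array([ 0.4396, -0.1747])]
[array([ 0.3974, -0.2038]), array([ 0.4878, -0.2037]), array([ 0.4423, -0.1622]), array([ 0.4425, -0.2531])]
```

Emit:
apply_moves:
  series:
    - [40,-3,0,0,0,0,15]
    - [77,-3,0,0,0,0,15]
    - [77,-3,30,0,0,0,15]
    - [77,-3,60,0,0,0,15]
    - [77,-3,75,0,0,0,15]
    - [77,-3,85,0,0,0,15]
    - [77,-3,92,0,0,0,15]
    - [77,-3,96,0,0,0,15]
    - [77,-3,98,0,0,0,15]
    - [77,-3,99,0,0,0,15]
    - [77,-3,99,0,0,0,15]

```text
clock: 11.5
ee_pos: [0.4384, -0.1287, 0.1005]
tool_rot: [0.0, 0.707, 0.707, 0.0]
contact_force: [0.0, -0.4, -0.5]
gripper_width: 0.0217
grip_force: 39.4
```

Emit:
apply_moves:
  series:
    - [0,0,0.7,0,0,0,15]
    - [0,0,1.5,0,0,0,15]
    - [0,0,1.5,0,0,0,45]
    - [0,0,1.5,0,0,0,45]
    - [0,0,0,0,0,0,45]
    - [0,0,-15,0,0,0,45]
    - [0,0,-50,0,0,0,45]
    - [-20,0,-80,0,0,0,45]
    - [-60,0,-100,0,0,0,45]
    - [-60,0,-100,0,0,0,45]
    - [-60,0,-100,0,0,0,45]

```text
clock: 12.6
ee_pos: [0.4383, -0.1891, 0.2005]
tool_rot: [0.0, 0.707, 0.707, 0.0]
contact_force: [0.1, -0.2, -0.4]
gripper_width: 0.0451
grip_force: 0.0
```

Run:
```python
from h import *
f=manip.grab_frame("wrist"); p,r,o=tool(); print(p,r.as_matrix().round(3).tolist(),o["contact_force"],[proj(f,[.4397,-.1306,z]).round(1) for z in(.094,.1)])
cv2.imwrite("pics/w6.png",f["color"])
m=cv2.inRange(cv2.cvtColor(f["color"],cv2.COLOR_BGR2HSV),(8,90,30),(25,255,255))
n,l,s,c=cv2.connectedComponentsWithStats(m); print([(s[i].tolist(),c[i].round(1)) for i in range(1,n) if s[i,4]>500])
for i in range(1,n):
    if s[i,4]>500: x,y,w,h=s[i,:4]; print([ray(f,uv,.094).round(4)[:2] for uv in[(x,y+h/2),(x+w,y+h/2),(x+w/2,y),(x+w/2,y+h)]])
for t in ([.644,-.021,.2],[.644,-.021,.053]): print(go(t))
```

```text
[ 0.43755307 -0.18806608  0.19954178] [[-0.0, 1.0, -0.001], [1.0, 0.0, 0.001], [0.001, -0.001, -1.0]] [0.18789065 0.01888538 0.24334661] [array([323.2, 144.2]), array([323.3, 145.2])]
[([537, 0, 103, 75, 6326], array([594.9,  32.6])), ([243, 63, 158, 161, 19991], array([321.8, 142.7])), ([485, 305, 155, 172, 16590], array([577.6, 366.4])), ([0, 434, 50, 46, 1219], array([ 16.7, 450.5]))]
[array([ 0.554 , -0.0749]), array([ 0.6092, -0.075 ]), array([ 0.5781, -0.0572]), array([ 0.5853, -0.0936])]
[array([ 0.3935, -0.1302]), array([ 0.4845, -0.1303]), array([ 0.439 , -0.0874]), array([ 0.439 , -0.1784])]
[array([ 0.5537, -0.3007]), array([ 0.663, -0.301]), array([ 0.5962, -0.2337]), array([ 0.6224, -0.3793])]
[array([ 0.1984, -0.3588]), array([ 0.2357, -0.3589]), array([ 0.2218, -0.3375]), array([ 0.2121, -0.3811])]
(array([167. , 206.5,  -0.5]), array([ 0.4376, -0.1881,  0.1995]))
(array([166.9, 206.6, 146.5]), array([ 0.4376, -0.1881,  0.1995]))
```

View pics/w6.png

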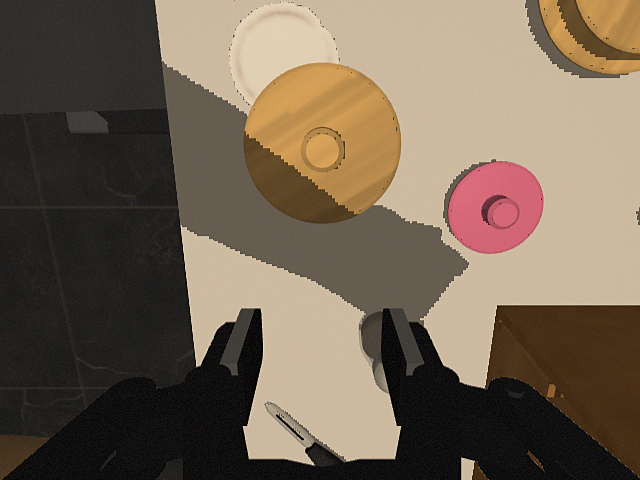

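Emit:
apply_moves:
  series:
    - [28,34,0,0,0,0,45]
    - [56,69,0,0,0,0,45]
    - [84,103,0,0,0,0,45]
    - [112,138,0,0,0,0,45]
    - [140,172,0,0,0,0,45]
    - [160,198,10,0,0,0,45]
    - [167,206,45,0,0,0,45]
    - [167,206,90,0,0,0,45]
    - [167,206,125,0,0,0,45]
    - [167,206,140,0,0,0,45]
    - [167,206,147,0,0,0,45]
    - [167,206,147,0,0,0,45]

```text
clock: 13.85
ee_pos: [0.6434, -0.0208, 0.0526]
tool_rot: [-0.001, 0.707, 0.708, -0.0]
contact_force: [-0.6, -0.2, -0.2]
gripper_width: 0.0452
grip_force: 0.0
```

Emit:
apply_moves:
  series:
    - [0,0,0,0,0,0,15]
    - [0,0,0,0,0,0,15]
    - [0,0,0,0,0,0,15]
    - [0,0,0,0,0,0,15]
    - [0,0,0,0,0,0,15]

```text
clock: 14.35
ee_pos: [0.6456, -0.0215, 0.0552]
tool_rot: [0.002, 0.707, 0.707, 0.001]
contact_force: [-0.9, 0.6, 6.6]
gripper_width: 0.0211
grip_force: 39.4
```

Emit:
apply_moves:
  series:
    - [0,0,-10,0,0,0,15]
    - [0,0,-25,0,0,0,15]
    - [0,0,-50,0,0,0,15]
    - [0,0,-90,0,0,0,15]
    - [0,0,-130,0,0,0,15]
    - [20,3,-150,0,0,0,15]
    - [60,9,-150,0,0,0,15]
    - [95,14,-150,0,0,0,15]
    - [117,16,-150,0,0,0,15]
    - [117,16,-150,0,0,0,15]
    - [117,16,-150,0,0,0,15]
    - [117,16,-150,0,0,0,15]

```text
clock: 15.55
ee_pos: [0.6597, 0.095, 0.2033]
tool_rot: [0.0, 0.707, 0.707, -0.0]
contact_force: [0.8, -0.1, -1.2]
gripper_width: 0.0215
grip_force: 39.3
```

Run:
```python
from h import *
f=manip.grab_frame("wrist"); p,r,o=tool(); print(p,r.as_matrix().round(3).tolist(),o["gripper_width"],proj(f,[.662,.201,.1]))
cv2.imwrite("pics/w7.png",f["color"])
```

```text
[0.65969148 0.0947615  0.20320942] [[0.0, 1.0, -0.0], [1.0, -0.0, -0.0], [-0.0, -0.0, -1.0]] 0.021505176270591876 [325.50919934  53.6052619 ]
```

View pics/w7.png

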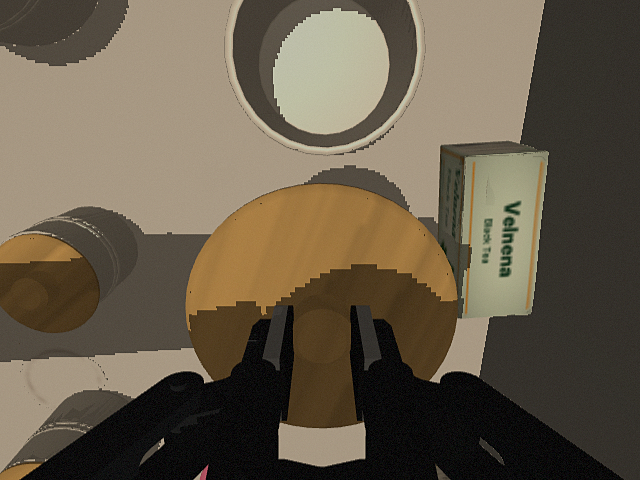

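The rim of canister 108 spans x 225–425 with its bottom at y 154. Its top is out of view. The held lid spans x 186–458 and y 183–427, and it is level.

Run:
```python
from h import *
f=manip.grab_frame("wrist"); p,r,o=tool(); print(p.round(4))
z=.1; print([ray(f,uv,z).round(4)[:2] for uv in[(225,45),(425,45),(325,154.5)]])
for z in(.194,.198): print([ray(f,uv,z).round(4)[:2] for uv in[(186,305),(458,305),(322,183),(322,427)]])
# rim colour mask + circle through world points of the lower outer edge
v=cv2.cvtColor(f["color"],cv2.COLOR_BGR2HSV)[...,2]
pts=[]
for a in np.radians(np.arange(0,181,10)):
    for rr in np.arange(125,70,-.5):
        u,w=325+rr*np.cos(a),50+rr*np.sin(a)
        if 0<=int(w)<480 and f["color"][int(w),int(u),0]>np.median(f["color"][190:230,130:175,0])+25: pts.append(ray(f,(u,w),.1)[:2]); break
pts=np.array(pts)
from scipy.optimize import least_squares
s=least_squares(lambda q:np.hypot(*(pts-q[:2]).T)-q[2],[.66,.2,.054],loss="soft_l1",f_scale=.001); print(len(pts),s.x.round(4),np.round(s.fun*1000,1))
```

```text
[0.6597 0.0947 0.2032]
[array([0.6088, 0.205 ]), array([0.7148, 0.205 ]), array([0.6619, 0.1478])]
[array([0.6059, 0.0998]), array([0.7141, 0.0997]), array([0.66  , 0.1486]), array([0.66  , 0.0399])]
[array([0.6074, 0.1018]), array([0.7127, 0.1017]), array([0.66  , 0.1494]), array([0.66  , 0.0435])]
19 [0.6617 0.2008 0.0508] [ 0.1  0.1 -0.3  0.   0.1  0.1 -0.3 -0.2  0.2  0.   0.1  0.1  0.1  0.1
 -0.2 -0.3  0.  -0.2  0.2]
```

Emit:
apply_moves:
  series:
    - [50,2,0,0,0,0,15]
    - [95,2,0,0,0,0,15]
    - [107,2,10,0,0,0,15]
    - [107,2,40,0,0,0,15]
    - [107,2,60,0,0,0,15]
    - [107,2,75,0,0,0,15]
    - [107,2,83,0,0,0,15]
    - [107,2,88,0,0,0,15]
    - [107,2,90,0,0,0,15]
    - [107,2,90,0,0,0,15]
    - [107,2,90,0,0,0,15]

```text
clock: 16.75
ee_pos: [0.6627, 0.203, 0.114]
tool_rot: [0.001, 0.707, 0.707, 0.001]
contact_force: [0.4, 0.3, 0.0]
gripper_width: 0.0214
grip_force: 39.4
```

Emit:
apply_moves:
  series:
    - [0,0,1,0,0,0,15]
    - [0,0,1,0,0,0,15]

```text
clock: 16.95
ee_pos: [0.6627, 0.203, 0.114]
tool_rot: [0.001, 0.707, 0.707, 0.001]
contact_force: [-1.3, -1.2, 4.0]
gripper_width: 0.0217
grip_force: 40.0
```

Emit:
apply_moves:
  series:
    - [0,0,1,0,0,0,15]
    - [0,0,1,0,0,0,15]

```text
clock: 17.15
ee_pos: [0.6627, 0.203, 0.1139]
tool_rot: [0.001, 0.707, 0.707, 0.001]
contact_force: [-2.7, -1.5, 9.1]
gripper_width: 0.0212
grip_force: 40.4
```

Emit:
apply_moves:
  series:
    - [0,0,-1,0,0,0,45]
    - [0,0,-1,0,0,0,45]
    - [0,0,-3,0,0,0,45]
    - [0,0,-18,0,0,0,45]
    - [0,0,-50,0,0,0,45]
    - [-20,0,-80,0,0,0,45]
    - [-60,0,-95,0,0,0,45]
    - [-75,0,-95,0,0,0,45]
    - [-75,0,-95,0,0,0,45]
    - [-75,0,-95,0,0,0,45]

```text
clock: 18.15
ee_pos: [0.6612, 0.128, 0.2053]
tool_rot: [-0.001, 0.707, 0.707, -0.0]
contact_force: [-1.3, 0.5, 0.3]
gripper_width: 0.045
grip_force: 0.0
```

Run:
```python
from h import *
f=manip.grab_frame("wrist"); p,r,o=tool(); print(p,r.as_matrix().round(3).tolist(),[proj(f,[.6617,.201,z]).round(1) for z in(.106,.112)])
cv2.imwrite("pics/w8.png",f["color"])
m=cv2.inRange(cv2.cvtColor(f["color"],cv2.COLOR_BGR2HSV),(8,90,30),(25,255,255))
n,l,s,c=cv2.connectedComponentsWithStats(m)
for i in range(1,n):
    if s[i,4]>5000: x,y,w,h=s[i,:4]; print(s[i],[ray(f,uv,.106).round(4)[:2] for uv in[(x,y+h/2),(x+w,y+h/2),(x+w/2,y),(x+w/2,y+h)]])
for t in ([.645,-.021,.2],[.645,-.021,.0285]): print(go(t))
```

```text
[0.66102353 0.12852258 0.20497723] [[-0.001, 1.0, -0.002], [1.0, 0.001, 0.001], [0.001, -0.002, -1.0]] [array([322.2, 118.7]), array([322.2, 119.1])]
[  226     6   198   208 32383] [array([0.6091, 0.2055]), array([0.7173, 0.2055]), array([0.6631, 0.256 ]), array([0.6634, 0.147 ])]
[   0  278  107   93 7618] [array([0.4538, 0.0734]), array([0.5229, 0.0735]), array([0.4949, 0.106 ]), array([0.4813, 0.0383])]
[  251   310   125   122 11944] [array([0.614 , 0.0384]), array([0.6979, 0.0384]), array([0.6562, 0.084 ]), array([ 0.6557, -0.0123])]
(array([-149.5,  -16.2,    4.9]), array([0.661 , 0.1285, 0.205 ]))
(array([-149.6,  -15.9,  176.4]), array([0.661 , 0.1285, 0.205 ]))
```

View pics/w8.png

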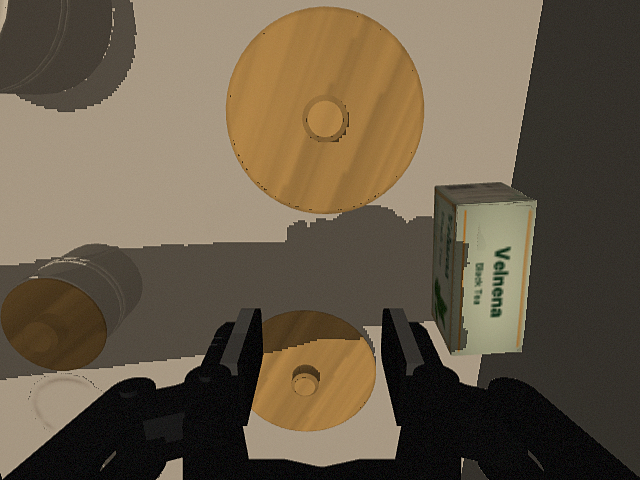

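Lid 108 is centred and shows a true-size circle (x 226–424, y 6–214). The last lid's knob is at (305,386), and its flange spans y 310–431.

Run:
```python
from h import *
f=manip.grab_frame("wrist"); p,r,o=tool(); print(p)
print(ray(f,(305,385.5),.04).round(4),[ray(f,uv,.023).round(4)[:2] for uv in[(305,310),(305,431.5),(376.5,370)]])
```

```text
[0.66098999 0.12878    0.20483006]
[ 0.6468 -0.0224  0.04  ] [array([0.6469, 0.0414]), array([ 0.6455, -0.0872]), array([ 0.7106, -0.0185])]
```

Emit:
apply_moves:
  series:
    - [-45,-4,5,0,0,0,45]
    - [-90,-9,5,0,0,0,45]
    - [-130,-13,5,0,0,0,45]
    - [-151,-14,25,0,0,0,45]
    - [-151,-14,65,0,0,0,45]
    - [-151,-14,105,0,0,0,45]
    - [-151,-14,140,0,0,0,45]
    - [-151,-14,160,0,0,0,45]
    - [-151,-14,170,0,0,0,45]
    - [-151,-14,175,0,0,0,45]
    - [-151,-14,175,0,0,0,45]
    - [-151,-14,175,0,0,0,45]

```text
clock: 19.45
ee_pos: [0.6492, -0.0231, 0.0324]
tool_rot: [0.001, 0.707, 0.708, 0.001]
contact_force: [-0.0, -0.4, -0.1]
gripper_width: 0.0452
grip_force: 0.0
```

Emit:
apply_moves:
  series:
    - [0,0,0,0,0,0,15]
    - [0,0,0,0,0,0,15]
    - [0,0,0,0,0,0,15]
    - [0,0,0,0,0,0,15]
    - [0,0,0,0,0,0,15]

```text
clock: 19.95
ee_pos: [0.6491, -0.0233, 0.0326]
tool_rot: [0.001, 0.707, 0.707, 0.001]
contact_force: [-1.1, -0.2, 5.9]
gripper_width: 0.0214
grip_force: 39.2
```

Emit:
apply_moves:
  series:
    - [0,0,-8,0,0,0,15]
    - [0,0,-20,0,0,0,15]
    - [0,0,-45,0,0,0,15]
    - [0,0,-85,0,0,0,15]
    - [0,0,-130,0,0,0,15]
    - [0,0,-175,0,0,0,15]
    - [15,-15,-210,0,0,0,15]
    - [40,-44,-228,0,0,0,15]
    - [70,-76,-228,0,0,0,15]
    - [100,-109,-228,0,0,0,15]
    - [130,-141,-228,0,0,0,15]
    - [160,-174,-228,0,0,0,15]
  newtons: 50

```text
clock: 21.15
ee_pos: [0.4721, 0.1375, 0.2595]
tool_rot: [0.0, 0.707, 0.707, 0.0]
contact_force: [0.3, 0.8, -1.8]
gripper_width: 0.0207
grip_force: 49.3
```

Emit:
apply_moves:
  series:
    - [24,-26,0,0,0,0,15]
    - [24,-26,0,0,0,0,15]
    - [24,-26,0,0,0,0,15]
    - [24,-26,0,0,0,0,15]

```text
clock: 21.55
ee_pos: [0.4485, 0.1602, 0.2594]
tool_rot: [0.0, 0.707, 0.707, 0.0]
contact_force: [0.2, -0.3, -2.4]
gripper_width: 0.021
grip_force: 49.3
```

Run:
```python
from h import *
f=manip.grab_frame("wrist"); p,r,o=tool(); print(p,r.as_matrix().round(3).tolist(),o["gripper_width"],proj(f,[.449,.276,.112]))
cv2.imwrite("pics/w9.png",f["color"])
```

```text
[0.4486688  0.16004771 0.25928803] [[0.0, 1.0, 0.001], [1.0, -0.0, -0.0], [-0.0, 0.001, -1.0]] 0.021101359964512595 [321.67154747  44.28539603]
```

View pics/w9.png

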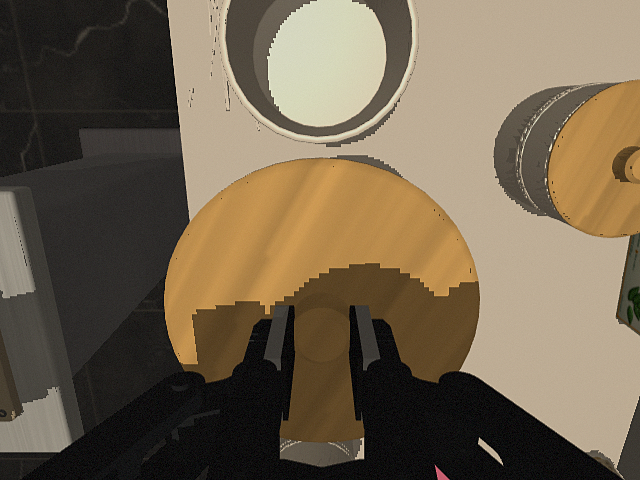

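The rim of canister 126 spans x 220–418 with its bottom at y 144. The held lid is level, spanning x 165–480 and y 158–442.

Run:
```python
from h import *
from scipy.optimize import least_squares
f=manip.grab_frame("wrist"); p,r,o=tool(); print(p.round(4))
z=.112; print([ray(f,uv,z).round(4)[:2] for uv in[(220,38),(418,38),(319,144.5)]])
for z in(.249,.252): print([ray(f,uv,z).round(4)[:2] for uv in[(165,300),(480,300),(322,158),(322,442)]])
pts=[]
bg=np.median(f["color"][130:150,420:470,0])
for a in np.radians(np.arange(-10,191,10)):
    for rr in np.arange(125,70,-.5):
        u,w=319+rr*np.cos(a),40+rr*np.sin(a)
        if int(w)>=0 and f["color"][int(w),int(u),0]>bg+20: pts.append(ray(f,(u,w),.112)[:2]); break
pts=np.array(pts)
s=least_squares(lambda q:np.hypot(*(pts-q[:2]).T)-q[2],[.45,.276,.063],loss="soft_l1",f_scale=.001); print(len(pts),s.x.round(4),np.round(s.fun*1000,1))
```

```text
[0.4487 0.16   0.2592]
[array([0.3859, 0.2794]), array([0.5091, 0.2794]), array([0.4474, 0.2145])]
[array([0.3864, 0.1668]), array([0.5121, 0.1666]), array([0.449 , 0.2227]), array([0.449 , 0.0958])]
[array([0.3877, 0.1683]), array([0.5109, 0.1681]), array([0.449 , 0.2231]), array([0.449 , 0.0987])]
21 [0.447  0.2783 0.0605] [-0.3  0.2 -0.3  0.2  0.1  0.  -0.2  0.2 -0.1  0.8 -0.1 -0.  -0.4 -0.3
 -0.2  0.2  6.1 -0.8 -0.7 -0.6  7.3]
```

Emit:
apply_moves:
  series:
    - [45,-1,0,0,0,0,15]
    - [90,-2,0,0,0,0,15]
    - [118,-2,10,0,0,0,15]
    - [118,-2,50,0,0,0,15]
    - [118,-2,85,0,0,0,15]
    - [118,-2,105,0,0,0,15]
    - [118,-2,117,0,0,0,15]
    - [118,-2,125,0,0,0,15]
    - [118,-2,129,0,0,0,15]
    - [118,-2,131,0,0,0,15]
    - [118,-2,131,0,0,0,15]

```text
clock: 22.75
ee_pos: [0.4464, 0.2788, 0.1288]
tool_rot: [0.0, 0.707, 0.707, 0.001]
contact_force: [0.9, 0.6, -0.6]
gripper_width: 0.0207
grip_force: 49.3
```

Emit:
apply_moves:
  series:
    - [0,0,1,0,0,0,15]
    - [0,0,1,0,0,0,15]

```text
clock: 22.95
ee_pos: [0.4461, 0.2789, 0.1277]
tool_rot: [0.0, 0.707, 0.707, 0.001]
contact_force: [-1.1, 0.4, -2.2]
gripper_width: 0.0207
grip_force: 49.3
```

Emit:
apply_moves:
  series:
    - [0,0,0.7,0,0,0,15]
    - [0,0,1.4,0,0,0,15]
    - [0,0,1.4,0,0,0,15]

```text
clock: 23.25
ee_pos: [0.446, 0.2788, 0.127]
tool_rot: [0.0, 0.707, 0.707, 0.001]
contact_force: [-1.9, -0.7, 4.9]
gripper_width: 0.021
grip_force: 50.2
```

Emit:
apply_moves:
  series:
    - [0,0,0,0,0,0,45]
    - [0,0,0,0,0,0,45]
    - [0,0,-3,0,0,0,45]
    - [0,0,-18,0,0,0,45]
    - [0,0,-50,0,0,0,45]
    - [-20,0,-90,0,0,0,45]
    - [-60,0,-120,0,0,0,45]
    - [-80,0,-120,0,0,0,45]
    - [-80,0,-120,0,0,0,45]
    - [-80,0,-120,0,0,0,45]

```text
clock: 24.25
ee_pos: [0.4456, 0.1986, 0.2455]
tool_rot: [-0.0, 0.707, 0.707, 0.0]
contact_force: [-0.6, -0.1, -0.6]
gripper_width: 0.045
grip_force: 0.0
```

Run:
```python
from h import *
f=manip.grab_frame("wrist"); p,r,o=tool(); print(p,o["contact_force"])
m=cv2.inRange(cv2.cvtColor(f["color"],cv2.COLOR_BGR2HSV),(8,90,30),(25,255,255))
n,l,s,c=cv2.connectedComponentsWithStats(m)
for i in range(1,n):
    if s[i,4]>5000: x,y,w,h=s[i,:4]; print(s[i],[ray(f,uv,.118).round(4)[:2] for uv in[(x,y+h/2),(x+w,y+h/2),(x+w/2,y),(x+w/2,y+h)]])
cv2.imwrite("pics/w10.png",f["color"])
g=manip.grab_frame("scene")["color"]; cv2.imwrite("pics/s2.png",cv2.resize(g[180:380,100:440],None,fx=2.3,fy=2.3,interpolation=cv2.INTER_CUBIC))
```

```text
[0.44535399 0.19891947 0.24505551] [ 0.18139625  0.35988473 -0.1105452 ]
[  218     0   209   209 35441] [array([0.383 , 0.2788]), array([0.5099, 0.2788]), array([0.4464, 0.335 ]), array([0.4465, 0.2136])]
[  552   141    88   231 10665] [array([0.6028, 0.1804]), array([0.6628, 0.1803]), array([0.617 , 0.2571]), array([0.6517, 0.088 ])]
```

View pics/s2.png

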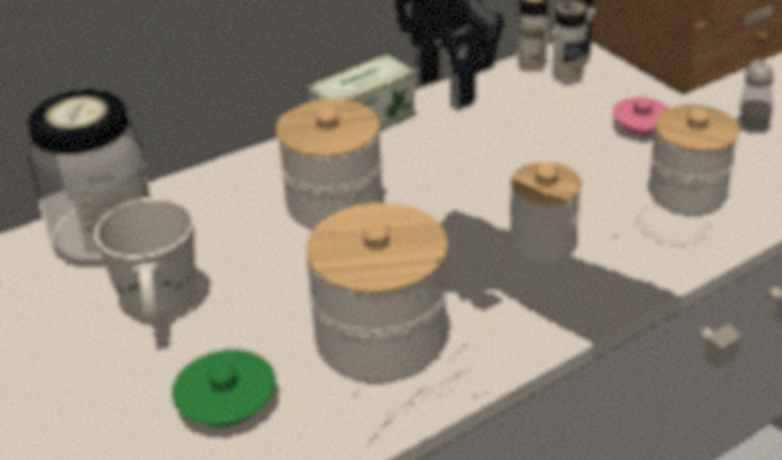

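The crop shows all four canisters closed with flat lids: 108 at (328,127), 126 at (377,245), 72 at (546,182) and 90 at (697,127). The mug, shaker and look-alikes are untouched.

```bash
python3 -c "
from cell import manip
print(manip.close_job())"
```

```text
the job is handed in; nothing more can be done
None
```

All four canisters are closed with the lid of their own size, flat on the rim with the knob up, and the job is handed in after about 24 s of robot time.

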